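# Tip the tea carton flat and lock the storage box

## Robot

A 7-joint arm with a two-finger parallel gripper is mounted at the origin on the work surface. World frame = base frame: x ahead of the robot, y to its left, z up, the work surface at z = 0. Lengths are in m, angles in rad, forces in N, time in s.
With the tool pointing down it reaches from about 0.425 to 0.925 m from the base axis. Payload 6.8 kg.
Tool frame: the origin (TCP) lies on the front face of the gripper's body, between the roots of the fingers; the fingertips stand 73 mm ahead of it and the grasp point (between the pads) lies 54 mm ahead of it; z points along the fingers, y is the direction in which the jaws open and shut (so a half turn about z gives the same grasp; the last joint's range is limited). The gripper opens to 85 mm and grips with 20 to 120 N. Pads are 22 mm wide; open, the fingers measure 114 mm over their backs; the gripper's body (76 mm by 85 mm) begins 54 mm behind the grasp point. The pads swing forward as they close: fully open they stand 13 mm farther back than shut.
Start: joints at [-1.234, 0.477, 0.022, 1.555, -0.011, 1.109, -0.083], TCP at [0.29, 0.609, 0.304] pointing down, gripper open.
Joint ranges: [-2.96, 2.96], [-0.34, 2.1], [-1.41, 1.46], [0.24, 2.44], [-1.37, 4.51], [0.17, 1.92], [-2.96, 2.96]. Speed limits (rad/s): [2.39, 2.39, 3.14, 3.14, 3.14, 3.14, 3.14].

## Interface

Orientations are given as a rotation vector (axis times angle).
In Python, from bench import * gives the robot as it stands.
- The arm moves only by the tool jog_arm, never from a script. Its argument "plan" is a list of rows, each a list of 2 entries, a list of its own where there are three numbers: the shift along the world's x, y, z in cm, then the turn about the world's z in rad. In form: [[[tx, ty, tz], twist], ...]. A call has 1 to 12 rows; each row shifts and turns the commanded pose from where the row before left it; what a row does not reach is not made up. A row lasts 1/10 s, in which the tool goes at most 50 mm and 8.59 degrees, less where a joint would pass 70% of its speed; a pose out of reach is approached as far as the arm can. A call is refused whole if a number of a shift passes 5 or a number of a turn 0.15, either way. A call with a gripper value outside its range is refused whole. "hand" is the finger opening in cm, from 0 to 8.54, set as the call begins (left out, the last holds). The fingers move at their own pace and stop on an object; "grip_force" is the grip in N (left out, the last holds). Time passes only in rows, so rows that do not move let the fingers close. It gives the time, the measured TCP pose, the force and the opening at its end, in the units of the state.
- get_obs(): the state, without advancing time (a new reading comes with each control period).
- grab_frame(name): name is "scene" or "top" or "wrist"; returns the picture (480x640x3 uint8, red, green, blue); there is no depth.
- get_calibration(name): a dict with "intrinsics" (3x3 intrinsics, pixels), "xyz" and "orientation" of the camera in the world. Camera axes: x right, y down, z forward; pixel columns grow to the right and rows downward; lengths in m; the calibration is good to about 2 mm. A picture is of the moment at which its call begins: read the wrist's pose just before it. get_calibration takes no time and is no camera call; for the wrist camera it gives the pose at the moment of the call.
- hand_in(): hands the job in, once; it reports no verdict.
The state is a dict: "clock": time; "joints": joint angles; "qvel": joint speeds; "tau": joint torques, N m; "tcp_pos": TCP position; "orientation": TCP orientation; "contact_force": force on the tool from outside, world axes, zero at the start; "moment": the same for the moment, N m; "grip_width": finger opening in m.
Only numpy, scipy, OpenCV 4.12 (cv2) and the standard library are available. Lean on these libraries where they do the work, as an engineer would, in place of code of your own. Each camera call takes 0.05 s, during which the arm holds its last target. There are 200 camera calls.

## Task

The red tea carton stands too tall in the open green storage box for its lid to shut. Push it over so that it falls flat on its broad face, lying wholly on the yellow liner beside the two jars; then push the lid over until it is shut, and press its lever down flat against the front of the box to lock it. Work only by pushing with the fingers: do not pick up or carry anything, do not crush the carton, and leave the jars and everything else on the table as they are.

Things in the scene. Friction and masses are not known exactly. Their poses are not given: they have to be found in the camera images.
- box: open storage box, translucent green plastic, fixed, 270 long (its x) x 190 wide (its y) x 85 mm high outside, walls 4 mm, inner floor 4 mm up. Origin: centre of its underside, on the table. The lid is hinged on its +y long side (robot's left); the lever locks on its -y long side (the front). Turned by at most 20 degrees.
- liner (a point): centre of the yellow liner sheet, 246 (along the box's x) x 116 mm (its y), that marks the carton's place on the box floor; axes as the box's; at (-5, -30, 4) mm in the box's frame, so it reaches the -y wall. The jars stand beside it along the +y wall.
- carton: red cardboard tea carton with cream band, closed, stiff, about 200 g, 45 thick (its x) x 80 wide (y) x 145 mm tall (z). Origin: centre of its underside. Starts upright on the liner 12 to 34 mm from the box's -x end wall (robot's end), within 5 degrees square, top 149 mm above the table. It has room to fall to the box's +x, away from the robot; pushed some 50 mm near its top it goes over by itself.
- carton_top (a point): centre of the carton's top face, 145 mm from its origin along its z; axes as the carton's
- lid (a joint): angle of the hinged lid, rad: 0 shut, 1.57 upright, 1.92 fully open. Starts at 1.74 to 1.86, leaning back outwards. The hinge is a little stiff: the lid stays where left within about 25 degrees of upright and sinks shut by itself (some 2 to 3 s) once pushed below about 1.0.
- lid_edge (a point): middle of the lid's free edge, where the lever hangs, 198 mm from the hinge line, which runs along the box's x at box y = +97 mm, 86 mm above the table. The lid is a stiff translucent green plate 276 mm long (box's x), 10 mm thick; upright, its edge is 284 mm above the table; shut, its top is 95 mm above the table and this point is at box y = -101, z = 90 mm.
- lever (a joint): angle of the dark green lever hung on the middle of the lid's free edge, rad: 0 flat against the box front (locked), growing as it swings out and up; with the lid shut, 1.57 is level, straight out. Starts at 1.35 to 1.75; slight friction (about 1 N at its tip), stays where left.
- lever_tip (a point): middle of the lever's free end. The lever is 60 mm wide (box's x), 42 mm long from its hinge and 5 mm thick, with a small outward lip at this end. Locked, this end is at box y = -110 mm, 48 mm above the table, its lip out to y = -118 mm.
- jar_white: amber spice jar with white cap, 48 mm across, 64 mm tall, standing in the box along its +y wall; origin at the centre of its underside. Stays.
- jar_red: clear spice jar with red cap, 48 mm across, 64 mm tall, standing in the box along its +y wall; origin at the centre of its underside. Stays.
- saucepan: aluminium saucepan, 180 mm across, 100 mm tall, black handle to 243 mm from its centre along its x; origin at the centre of its underside. Stays.
- pan_lid: saucepan lid with black knob, 186 mm across, 36 mm tall, on the saucepan; origin at the centre of its underside. Stays.
- bamboo_stick: flat bamboo stirring stick, 340 x 34 x 8 mm, lying along its x; origin on its underside near the middle. Stays.
- saucer_white: white ceramic saucer, 144 mm across, 20 mm high; origin at the centre of its underside. Stays.
- saucer_blue: blue ceramic saucer, 144 mm across, 20 mm high; origin at the centre of its underside. Stays.
- mug: terracotta mug, 80 mm across, 90 mm tall; origin at the centre of its underside. Stays.
- bowl: upturned white bowl, 142 mm across, 60 mm tall; origin at the centre of its underside. Stays.
- tablespoon: steel tablespoon, 209 mm long, resting across the upturned bowl's foot; origin under the middle of it. Stays.
There are look-alikes about, which are no part of the job. Several things look just like the carton: the one meant starts farthest to the robot's right.

How it is judged:
By the outcome, as a careful person would: the job done as asked, in the order asked, and still so for the second after the job is handed in, with the robot touching nothing.
It also fails if it takes over 58 s, if anything falls off the work surface, if the arm or the gripper's body presses on something with over 40 N, if the wrist force passes 120 N, or if a joint passes its speed limit or range.

## Working session

There is one attempt and no reset: what is moved stays moved. The work goes in short steps, Python scripts to look and compute and a tool call to move; the robot and the scene stay as the last step left them, time stands still between calls to the robot, and variables do not carry over. Pictures are saved under pics/ and viewed, about 8 in all and at most 12, crops included, and the job is handed in when it is done.

Besides the shell and the picture viewer there is one more tool, called after "Request:" as name(argument=value, ...), one argument or row to a line, values as JSON. jog_arm: Moves the arm, as the interface text tells. Its arguments: {"type":"object","properties":{"plan":{"type":"array","items":{"type":"array"}},"hand":{"type":"number"},"grip_force":{"type":"number"}},"required":["plan"]}

```bash
mkdir -p pics; ls; python3 - <<'E'
from bench import *
import cv2,json
o=get_obs();print({k:(v if isinstance(v,float) else [round(float(x),3) for x in v]) for k,v in o.items()} )
for n in("scene","top"):
    c=get_calibration(n);print(n,c)
    im=grab_frame(n);cv2.imwrite(f"pics/{n}0.png",im[:,:,::-1])
E
```

```text
pics
{'clock': 0.0, 'joints': [-1.234, 0.478, 0.022, 1.556, -0.012, 1.109, -0.083], 'qvel': [0.0, -0.0, 0.0, -0.001, 0.001, 0.002, 0.0], 'tau': [-0.0, -59.646, 1.608, -28.119, 0.012, 0.009, -0.0], 'tcp_pos': [0.29, 0.609, 0.303], 'orientation': [-0.693, -3.064, 0.003], 'contact_force': [-0.375, 0.166, -0.154], 'moment': [0.037, -0.033, -0.002], 'grip_width': 0.08529883811048347}
scene {'intrinsics': array([[441.87598527,   0.        , 316.65572064],
       [  0.        , 441.87598527, 238.12832109],
       [  0.        ,   0.        ,   1.        ]]), 'xyz': array([ 1.47057057, -0.24825011,  0.96144105]), 'orientation': array([-1.87658772, -1.47244647,  0.70326225])}
top {'intrinsics': array([[497.68168268,   0.        , 330.95763099],
       [  0.        , 497.68168268, 236.30931206],
       [  0.        ,   0.        ,   1.        ]]), 'xyz': array([ 0.21915699, -0.04678961,  1.33614414]), 'orientation': array([-2.20016233,  1.99988509, -0.22683502])}
```

View pics/scene0.png

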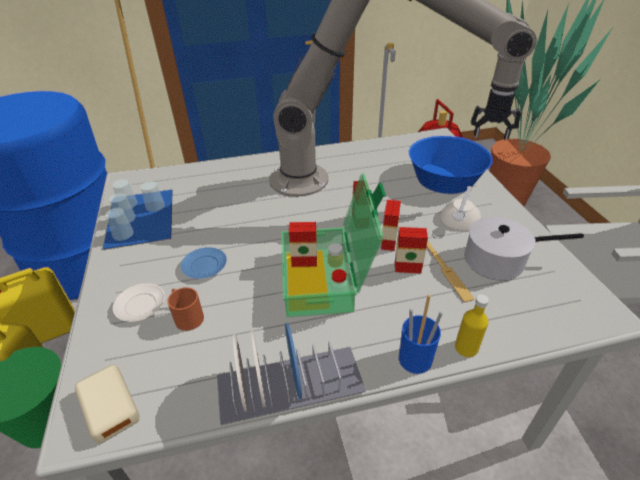

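View pics/top0.png

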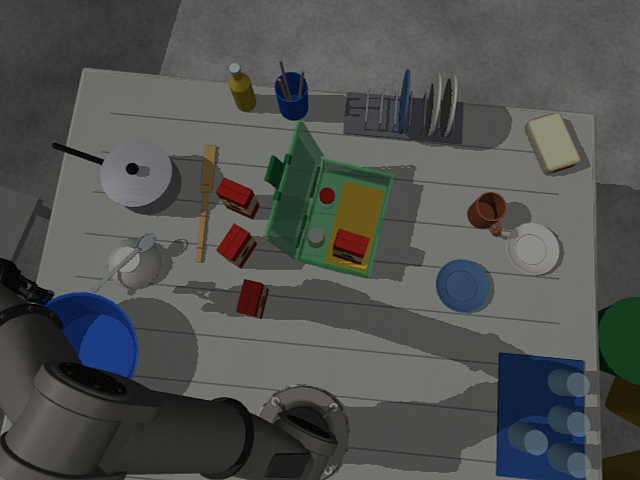

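The scene picture shows the arm at upper right, with the box and the rightmost carton near (303,245). In the top view the box spans about (265..395, 125..277), with the target carton near (350,247). The lid leans left with its lever near (274,170). The front rim (right side in the image) runs from (395,172) to (371,277).

```bash
cat > h.py <<'E'
import numpy as np,cv2
from scipy.spatial.transform import Rotation as R
def P(c,n=None):
    return c["intrinsics"],R.from_rotvec(c["orientation"]).as_matrix(),np.array(c["xyz"])
def onz(c,uv,z):
    K,M,t=P(c);d=M@np.linalg.solve(K,[uv[0],uv[1],1]);return t+d*(z-t[2])/d[2]
def proj(c,X):
    K,M,t=P(c);p=K@(M.T@(np.array(X)-t));return p[:2]/p[2]
def tri(c1,u1,c2,u2):
    A=[];b=[]
    for c,u in((c1,u1),(c2,u2)):
        K,M,t=P(c);d=M@np.linalg.solve(K,[u[0],u[1],1]);d/=np.linalg.norm(d);Q=np.eye(3)-np.outer(d,d);A.append(Q);b.append(Q@t)
    return np.linalg.lstsq(np.vstack(A),np.hstack(b),rcond=None)[0]
def crop(im,x0,y0,x1,y1,k,fn):
    cv2.imwrite(fn,cv2.resize(im[y0:y1,x0:x1],None,fx=k,fy=k,interpolation=cv2.INTER_CUBIC))
E
python3 - <<'E'
from bench import *
from h import *
t=cv2.imread('pics/top0.png');s=cv2.imread('pics/scene0.png')
a=cv2.resize(t[115:285,255:405],None,fx=3.4,fy=3.4,interpolation=cv2.INTER_CUBIC)[:,:400*2]
b=cv2.resize(s[165:325,270:400],None,fx=3.4,fy=3.4,interpolation=cv2.INTER_CUBIC)
cv2.imwrite('pics/a.png',cv2.resize(t[115:285,255:405],None,fx=3.5,fy=3.5,interpolation=cv2.INTER_CUBIC))
cv2.imwrite('pics/b.png',cv2.resize(s[165:325,270:400],None,fx=3.5,fy=3.5,interpolation=cv2.INTER_CUBIC))
c=get_calibration("top")
hsv=cv2.cvtColor(t,cv2.COLOR_BGR2HSV)
m=((hsv[...,0]<8)|(hsv[...,0]>172))&(hsv[...,1]>150)&(hsv[...,2]>120);m=m.astype('uint8')
n,l,st,ce=cv2.connectedComponentsWithStats(m)
for i in range(1,n):
    if st[i,4]>30: print(st[i],ce[i],cv2.minAreaRect(np.argwhere(l==i)[:,::-1].astype('float32')),onz(c,ce[i],.149))
for uv,z in (((395,172),.085),((371,277),.085),((322,160),.085),((296,262),.085)):print(uv,onz(c,uv,z))
E
```

```text
(395, 172) [ 0.68938643 -0.17904635  0.085     ]
(371, 277) [ 0.40355251 -0.13721826  0.085     ]
(322, 160) [0.70432934 0.01717749 0.085     ]
(296, 262) [0.42367392 0.0559031  0.085     ]
```

View pics/a.png

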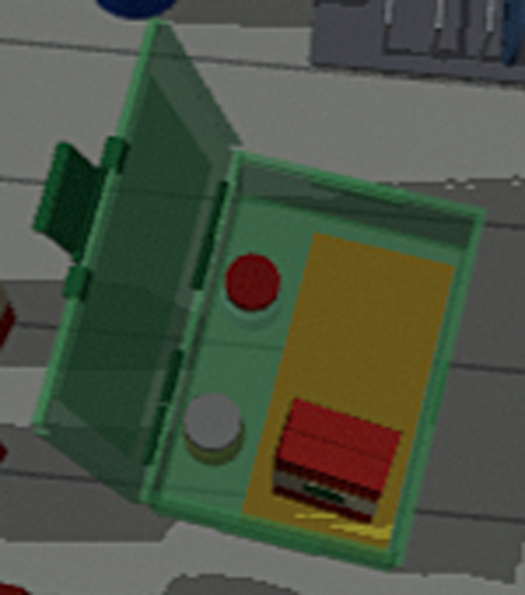

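View pics/b.png

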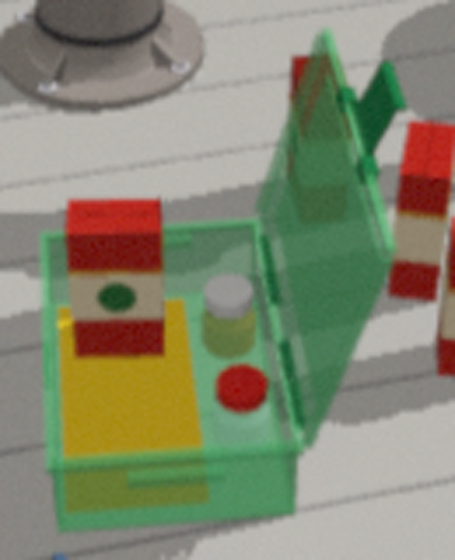

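The crops show the rim corners at about (393,176), (369,277), (296,260) and (323,158) in top-view pixels. The carton's top face is centred near (352,242). The lid's free edge runs from (299,121) to (266,238), with the lever on its left.

```bash
python3 - <<'E'
from bench import *
from h import *
c=get_calibration("top");s=get_calibration("scene")
A=lambda x,y:(255+x/3.5,115+y/3.5)
B=lambda x,y:(270+x/3.5,165+y/3.5)
r=np.array([onz(c,A(*p),.085) for p in((484,212),(398,567),(145,508),(238,152))])[:,:2]
print(r.round(4),[np.linalg.norm(r[i]-r[(i+1)%4]).round(3) for i in range(4)])
r2=np.array([onz(s,B(*p),.085) for p in((53,467),(42,235),(257,220),(297,452))])[:,:2]
print('scene',r2.round(4))
ex=(r[0]-r[1])+(r[3]-r[2]);ey=(r[2]-r[1])+(r[3]-r[0])
yaw=np.arctan2(ex[1],ex[0]);yaw2=np.arctan2(-ey[0],ey[1]);print('yaw',np.degrees([yaw,yaw2]))
o=r.mean(0);print('o',o, 'sc',r2.mean(0))
Y=yaw
def inb(p):
    d=np.array(p[:2])-o;return np.array([d[0]*np.cos(Y)+d[1]*np.sin(Y),-d[0]*np.sin(Y)+d[1]*np.cos(Y),p[2]]).round(4)
for n,p in dict(ct=(340,446),a=(297,398),b=(402,430)).items():
    q=onz(c,A(*p),.149);print(n,q.round(4),inb(q))
for n,p in dict(ct=(114,208),l=(68,205),r=(160,205)).items():
    q=onz(s,B(*p),.149);print('sc',n,q.round(4),inb(q))
for n,p in dict(w=(213,420),r=(252,282)).items():
    q=onz(c,A(*p),.068);print('jar',n,q.round(4),inb(q))
for n,a,b in(('near',(40,430),(323,32)),('far',(155,22),(390,248)),('levtip1',(62,145),(403,100)),('levtip2',(36,228),(388,65))):
    q=tri(c,A(*a),s,B(*b));print(n,q.round(4),inb(q))
q=[onz(c,A(*p),.004) for p in((313,233),(455,268),(390,548),(243,515))];print('liner',[inb(x) for x in q])
E
```

```text
[[ 0.679  -0.1752]
 [ 0.403  -0.1315]
 [ 0.4285  0.0553]
 [ 0.709   0.015 ]] [np.float64(0.279), np.float64(0.189), np.float64(0.283), np.float64(0.193)]
scene [[ 0.6853 -0.1697]
 [ 0.4129 -0.1312]
 [ 0.4411  0.059 ]
 [ 0.7162  0.0126]]
yaw [-8.59575905 -8.3884947 ]
o [ 0.55488452 -0.05908518] sc [ 0.56387411 -0.05731881]
ct [ 0.4743 -0.0803  0.149 ] [-0.0765 -0.033   0.149 ]
a [ 0.5057 -0.0473  0.149 ] [-0.0504  0.0043  0.149 ]
b [ 0.4899 -0.1224  0.149 ] [-0.0548 -0.0723  0.149 ]
sc ct [ 0.4705 -0.075   0.149 ] [-0.0811 -0.0284  0.149 ]
sc l [ 0.4566 -0.1118  0.149 ] [-0.0893 -0.0668  0.149 ]
sc r [ 0.4764 -0.0367  0.149 ] [-0.081   0.0104  0.149 ]
jar w [0.5024 0.0135 0.068 ] [-0.0627  0.064   0.068 ]
jar r [ 0.6123 -0.0051  0.068 ] [0.0487 0.062  0.068 ]
near [0.4402 0.1115 0.2726] [-0.1389  0.1515  0.2726]
far [0.7191 0.0697 0.2773] [0.1431 0.1519 0.2773]
levtip1 [0.6118 0.114  0.3194] [0.0304 0.1796 0.3194]
levtip2 [0.558  0.1232 0.3137] [-0.0241  0.1807  0.3137]
liner [array([0.1198, 0.0295, 0.004 ]), array([ 0.1189, -0.0877,  0.004 ]), array([-0.1139, -0.0886,  0.004 ]), array([-0.1165,  0.0278,  0.004 ])]
```

Box found at about (0.56, -0.058), yaw -8.5°. The carton sits at box x ≈ -0.08, y ≈ -0.03, and the lid is at about 1.85 rad. I'll start moving, with the fingers shut, going high around the lid.

Request:
jog_arm(
  plan=[
    [[1.8,-3.4,1.1],0.1],
    [[1.8,-3.4,1.1],0.1],
    [[1.8,-3.4,1.1],0.1],
    [[1.8,-3.4,1.1],0],
    [[1.8,-3.4,1.1],0],
    [[1.8,-3.4,1.1],0],
    [[1.8,-3.4,1.1],0],
    [[1.8,-3.4,1.1],0],
    [[1.8,-3.4,1.1],0],
  ],
  hand=0,
  grip_force=40,
)

```text
clock: 1.0
tcp_pos: [0.4528, 0.3017, 0.4031]
orientation: [-0.227, -3.133, 0.0]
contact_force: [0.7, -0.1, -0.3]
grip_width: 0.0
```

Request:
jog_arm(
  plan=[
    [[-0.2,-4,0],0],
    [[-0.2,-4,0],0],
    [[-0.2,-4,0],0],
    [[-0.2,-4,0],0],
    [[-0.2,-4,0],0],
    [[-0.2,-4,0],0],
    [[-0.2,-4,0],0],
    [[-0.2,-4,0],0],
    [[-0.2,-4,0],0],
    [[-0.4,-1,0],0],
    [[0,0,0],0],
  ],
)

```text
clock: 2.1
tcp_pos: [0.4297, -0.0682, 0.4028]
orientation: [-0.233, -3.132, -0.001]
contact_force: [-0.2, 1.0, 0.5]
grip_width: 0.0001
```

```bash
python3 - <<'E'
from bench import *
from h import *
o=get_obs();print(o['tcp_pos'],o['joints'].round(3) if hasattr(o['joints'],'round') else o['joints'])
w=grab_frame('wrist');s=grab_frame('scene')
crop(s[...,::-1],250,140,410,330,2.5,'/tmp/s.png')
a=cv2.imread('/tmp/s.png');b=cv2.resize(w[...,::-1],(400,300));c=np.zeros((475,800,3),'uint8');c[:,:400]=a[:475,:400];c[:300,400:]=b;cv2.imwrite('pics/c1.png',c)
E
```

```text
[ 0.42972449 -0.06822341  0.40277086] [-0.407 -0.046  0.411  1.982  0.019  1.202  1.419]
```

View pics/c1.png

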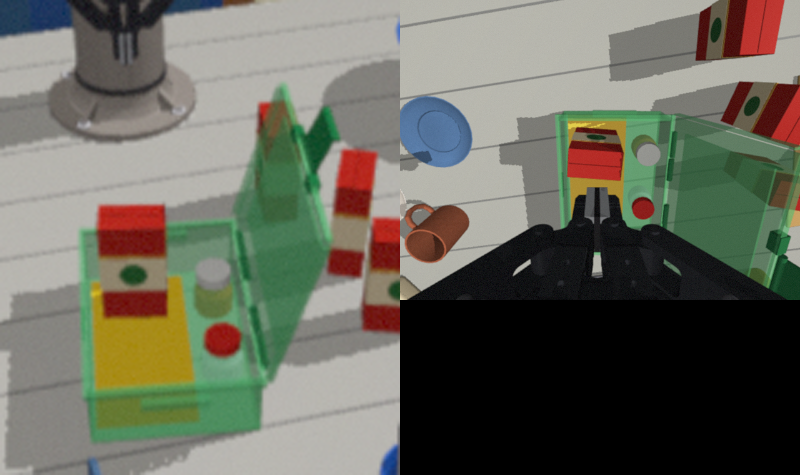

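The combined picture shows the carton still upright. In the wrist view its top face spans about (272..355, 243..288), with the -x face visible above it. I'll cross-check with that.

```bash
python3 - <<'E'
from bench import *
from h import *
c=get_calibration('wrist');print(c['xyz'])
o=np.array([.56,-.058]);Y=np.radians(-8.5)
def inb(p):
    d=np.array(p[:2])-o;return np.array([d[0]*np.cos(Y)+d[1]*np.sin(Y),-d[0]*np.sin(Y)+d[1]*np.cos(Y)]).round(4)
for p in((270,241),(355,245),(270,286),(352,289)):
    q=onz(c,p,.149);print(q.round(3),inb(q))
for p in((252,180),(432,186),(252,352)):print('rim',inb(onz(c,p,.085)))
for z in(.13,): print('tcp',inb(get_obs()['tcp_pos']))
E
```

```text
[ 0.35020994 -0.05568328  0.471823  ]
[ 0.448 -0.11   0.149] [-0.103  -0.0681]
[ 0.463 -0.036  0.149] [-0.0996  0.0077]
[ 0.491 -0.118  0.149] [-0.0591 -0.0695]
[ 0.505 -0.043  0.149] [-0.0565  0.0066]
rim [-0.1471 -0.0921]
rim [-0.142  0.091]
rim [ 0.0557 -0.1015]
tcp [-0.127  -0.0266]
```

Request:
jog_arm(
  plan=[
    [[0,0,-4],0],
    [[0,0,-4],0],
    [[0,0,-4],0],
    [[0,0,-4],0],
    [[0,0,-3],0],
    [[0,0,-1.5],0],
    [[0,0,0],0],
    [[1.0,-0.17,0],0],
    [[0.5,-0.08,0],0],
    [[0.5,-0.08,0],0],
  ],
)

```text
clock: 3.2
tcp_pos: [0.452, -0.0697, 0.199]
orientation: [0.226, 3.131, 0.001]
contact_force: [-0.0, -0.3, 0.8]
grip_width: -0.0
```

Request:
jog_arm(
  plan=[
    [[0.5,-0.08,0],0],
    [[0.5,-0.08,0],0],
    [[0.5,-0.08,0],0],
    [[0.5,-0.08,0],0],
    [[0.5,-0.08,0],0],
  ],
)

```text
clock: 3.7
tcp_pos: [0.4759, -0.0741, 0.1979]
orientation: [0.227, 3.133, 0.0]
contact_force: [0.9, -0.5, -0.1]
grip_width: -0.0001
```

```bash
python3 - <<'E'
from bench import *
from h import *
s=grab_frame('scene')
crop(s[...,::-1],250,140,410,330,3,'pics/c2.png')
E
```

```text
(no output)
```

View pics/c2.png

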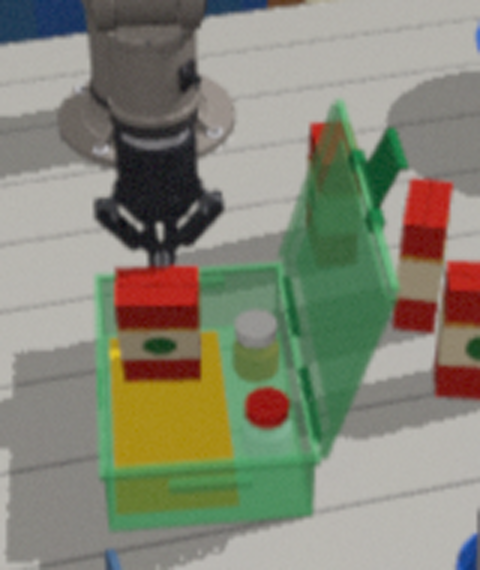

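The carton is tilting away from the arm while its base stays put. I'll continue pushing.

Request:
jog_arm(
  plan=[
    [[0.5,-0.08,0],0],
    [[0.5,-0.08,0],0],
    [[0.5,-0.08,0],0],
    [[0.5,-0.08,0],0],
    [[0.5,-0.08,0],0],
    [[0.5,-0.08,0],0],
    [[0,0,0],0],
    [[0,0,0],0],
    [[0,0,0],0],
    [[0,0,0],0],
  ],
)

```text
clock: 4.75
tcp_pos: [0.5052, -0.0787, 0.1979]
orientation: [-0.227, -3.133, -0.0]
contact_force: [-0.3, -0.3, 0.5]
grip_width: 0.0001
```

```bash
python3 - <<'E'
from bench import *
from h import *
s=grab_frame('scene');t=grab_frame('top')
a=cv2.resize(s[140:330,250:410,::-1],(400,475));b=cv2.resize(t[115:285,255:405,::-1],(400,453))
c=np.zeros((475,800,3),'uint8');c[:,:400]=a;c[:453,400:]=b;cv2.imwrite('pics/c3.png',c)
E
```

```text
(no output)
```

View pics/c3.png

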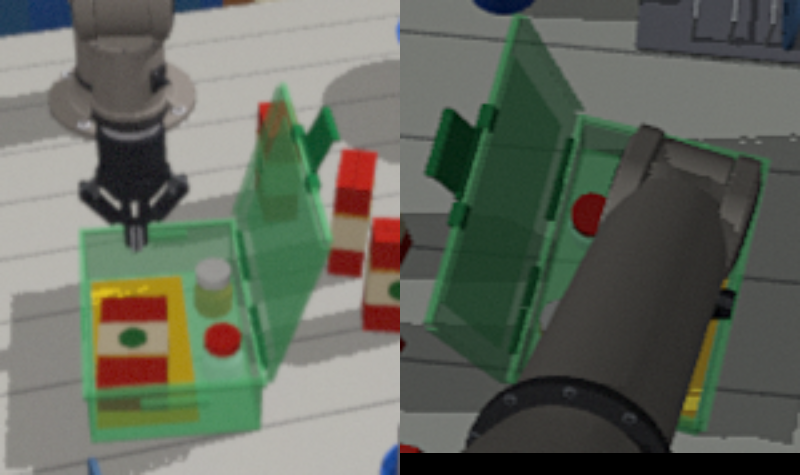

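The carton now lies flat on the liner, broad face up, beside the undisturbed jars. Next I'll go up and over to the back of the lid, on the near side of the lever.

Request:
jog_arm(
  plan=[
    [[-0.5,0,4],0],
    [[0,0,4.5],0],
    [[0,0,4.5],0],
    [[0,0,4.5],0],
    [[-0.3,2,4.5],0],
    [[-0.3,4,0.2],0],
    [[-0.3,4,0],0],
    [[-0.3,4,0],0],
    [[-0.3,4,0],0],
    [[0,4,0],0],
    [[0,1.5,0],0],
    [[0,0,0],0],
  ],
)

```text
clock: 6.05
tcp_pos: [0.4849, 0.1587, 0.4196]
orientation: [-0.22, -3.133, -0.0]
contact_force: [-0.4, 0.8, -0.4]
grip_width: -0.0
```

```bash
python3 - <<'E'
from bench import *
from h import *
o=get_obs();print(o['tcp_pos'])
w=grab_frame('wrist');s=grab_frame('scene')
a=cv2.resize(s[140:330,250:410,::-1],(400,475));b=cv2.resize(w[...,::-1],(400,300));c=np.zeros((475,800,3),'uint8');c[:,:400]=a;c[:300,400:]=b;cv2.imwrite('pics/c4.png',c)
E
```

```text
[0.48492937 0.15867376 0.41956838]
```

View pics/c4.png

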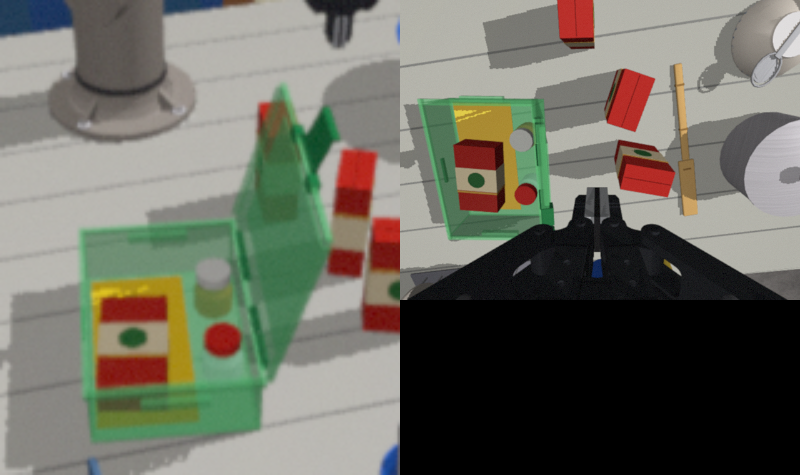

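The wrist view sees the lid edge-on along the hinge line, about (545,100..240), which confirms it leans at roughly 1.85 rad. The carton lies flat on the yellow liner near (480,177). I'll go down behind the lid and push.

Request:
jog_arm(
  plan=[
    [[0,0,-4],0],
    [[0,0,-4],0],
    [[0,0,-3.2],0],
    [[0,0,0],0],
    [[-0.2,-1.5,0],0],
    [[-0.2,-1.5,0],0],
    [[-0.2,-1.5,0],0],
    [[-0.2,-1.5,0],0],
    [[-0.2,-1.5,0],0],
    [[-0.2,-1.5,0],0],
  ],
)

```text
clock: 7.15
tcp_pos: [0.4744, 0.0677, 0.3157]
orientation: [0.226, 3.129, 0.014]
contact_force: [-22.4, 6.3, 52.3]
grip_width: 0.0
```

Request:
jog_arm(
  plan=[
    [[-0.2,-1.5,0],0],
    [[-0.2,-1.5,0],0],
    [[-0.2,-1.5,0],0],
    [[-0.2,-1.5,0],0],
    [[-0.2,-1.5,0],0],
    [[-0.2,-1.5,0],0],
  ],
)

```text
clock: 7.75
tcp_pos: [0.4615, -0.0259, 0.3096]
orientation: [0.23, 3.13, 0.002]
contact_force: [0.1, 0.7, -0.7]
grip_width: 0.0002
```

```bash
python3 - <<'E'
from bench import *
from h import *
w=grab_frame('wrist');s=grab_frame('scene')
a=cv2.resize(s[140:330,250:410,::-1],(400,475));b=cv2.resize(w[...,::-1],(400,300));c=np.zeros((475,800,3),'uint8');c[:,:400]=a;c[:300,400:]=b;cv2.imwrite('pics/c5.png',c)
E
```

```text
(no output)
```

View pics/c5.png

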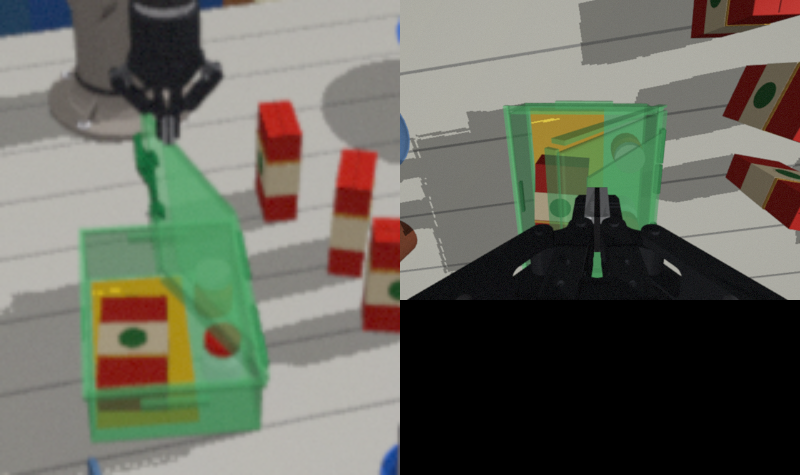

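Most of the lid has swung past the fingers towards the box and the contact force is back to about zero. There was a brief peak of about 50 N as the lid's edge passed under the gripper. I'll nudge it a little further and let it sink.

Request:
jog_arm(
  plan=[
    [[-0.15,-1,0.2],0],
    [[-0.15,-1,0],0],
    [[-0.15,-1,0],0],
    [[-0.15,-1,0],0],
    [[0,0,0],0],
    [[0,0,0],0],
    [[0,0,0],0],
    [[0,0,0],0],
  ],
)

```text
clock: 8.65
tcp_pos: [0.4555, -0.0633, 0.3098]
orientation: [-0.226, -3.133, -0.0]
contact_force: [-0.0, 0.3, 0.4]
grip_width: 0.0
```

```bash
python3 - <<'E'
from bench import *
from h import *
import numpy as np
p=grab_frame('wrist').astype(int)
for i in range(10): q=grab_frame('wrist').astype(int);d=np.abs(q-p).sum(2);print((d>60).sum(),end=' ');p=q
E
```

```text
1967 1958 1928 2013 2244 2523 2506 2366 2419 2321
```

The lid is sinking. I'll wait while it does, raising the tool.

Request:
jog_arm(
  plan=[
    [[0,0,3],0],
    [[0,0,3],0],
    [[0,0,3],0],
    [[0,0,0],0],
    [[0,0,0],0],
    [[0,0,0],0],
    [[0,0,0],0],
    [[0,0,0],0],
    [[0,0,0],0],
    [[0,0,0],0],
    [[0,0,0],0],
    [[0,0,0],0],
  ],
)

```text
clock: 10.4
tcp_pos: [0.4554, -0.0638, 0.3999]
orientation: [-0.227, -3.133, -0.0]
contact_force: [-0.0, 0.1, 0.1]
grip_width: -0.0002
```

Request:
jog_arm(
  plan=[
    [[-2,-4,0],0],
    [[-1,-4,0],0],
    [[0,-4,0],0],
    [[0,-4,0],0],
    [[1,-4,0],0],
    [[1,-3,0],0],
    [[1,0,0],0],
    [[0,0,0],0],
    [[0,0,0],0],
  ],
)

```text
clock: 11.3
tcp_pos: [0.4556, -0.2926, 0.3995]
orientation: [-0.225, -3.133, -0.001]
contact_force: [0.3, 0.1, -0.6]
grip_width: 0.0001
```

```bash
python3 - <<'E'
from bench import *
from h import *
p=grab_frame('wrist').astype(int)
for i in range(2): q=grab_frame('wrist').astype(int);d=np.abs(q-p).sum(2);print((d>60).sum(),end=' ');p=q
w=q.astype('uint8');s=grab_frame('scene');t=grab_frame('top')
print(get_obs()['tcp_pos']);cv2.imwrite('/tmp/w.png',w[...,::-1]);cv2.imwrite('/tmp/t.png',t[...,::-1]);cv2.imwrite('/tmp/s.png',s[...,::-1])
a=cv2.resize(s[180:330,260:380,::-1],(400,500));b=cv2.resize(t[115:285,255:405,::-1],(400,453));c=np.zeros((500,800,3),'uint8');c[:,:400]=a;c[:453,400:]=b;cv2.imwrite('pics/c6.png',c)
E
```

```text
292 314 [ 0.45528143 -0.29307775  0.40009545]
```

View pics/c6.png

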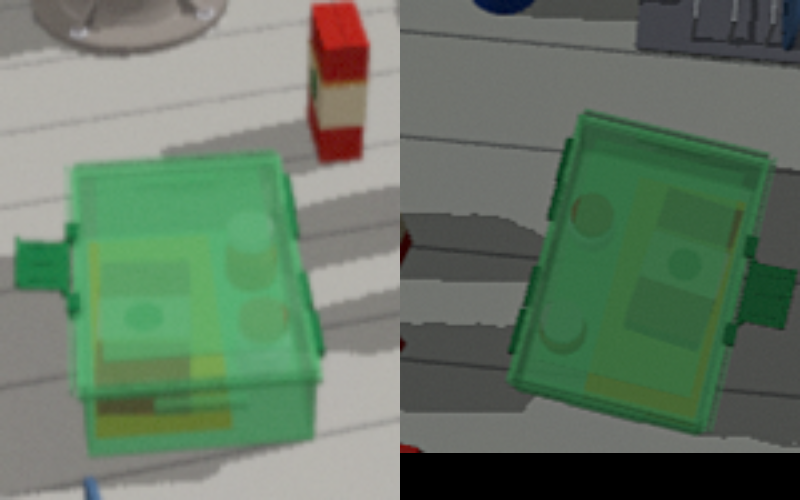

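The lid is shut and the lever sticks out level at the front. In the top view its tip is at (402,227) px, and in the scene view at about (265,259). Now I'll locate the lever.

```bash
python3 - <<'E'
from bench import *
from h import *
c=get_calibration("top");s=get_calibration("scene")
A=lambda x,y:(255+(x-400)/2.6667,115+y/2.6647)
B=lambda x,y:(260+x/3.3333,180+y/3.3333)
print('tip',tri(c,A(792,299),s,B(17,264)),'root',tri(c,A(743,292),s,B(70,265)))
print(onz(c,A(792,299),.09),onz(c,A(743,292),.09))
for a in((585,113),(773,155),(702,434),(512,383)):print(onz(c,A(*a),.095))
for a in((282,152),(320,381),(78,391),(72,168)):print('s',onz(s,B(*a),.095))
E
```

```text
tip [ 0.53707045 -0.20285792  0.09963979] root [ 0.54146256 -0.15722077  0.09165486]
[ 0.53927841 -0.20649327  0.09      ] [ 0.54169839 -0.15880729  0.09      ]
[0.70831709 0.01112392 0.095     ]
[ 0.68235706 -0.17787298  0.095     ]
[ 0.39922889 -0.12978822  0.095     ]
[0.43060733 0.05348728 0.095     ]
s [0.44307918 0.06208165 0.095     ]
s [0.72609522 0.01231784 0.095     ]
s [ 0.68927596 -0.17430393  0.095     ]
s [ 0.41630802 -0.13230282  0.095     ]
```

Lever tip is at about (0.538, -0.203) and its root at (0.541, -0.158), which fits the given sizes. I'll turn the jaws to lie along the box's length, so the knuckles stay clear of the lid, and move above the lever.

Request:
jog_arm(
  plan=[
    [[0.75,0.92,-1],-0.143],
    [[0.75,0.92,-1],-0.143],
    [[0.75,0.92,-1],-0.143],
    [[0.75,0.92,-1],-0.143],
    [[0.75,0.92,-1],-0.143],
    [[0.75,0.92,-1],-0.143],
    [[0.75,0.92,-1],-0.143],
    [[0.75,0.92,-1],-0.143],
    [[0.75,0.92,-1],-0.143],
    [[0.75,0.92,-1],-0.143],
    [[0.75,0.92,-1],-0.14],
    [[0,0,0],0],
  ],
)

```text
clock: 12.75
tcp_pos: [0.5384, -0.19, 0.2886]
orientation: [-2.371, -2.057, 0.002]
contact_force: [-0.1, -0.5, -0.9]
grip_width: -0.0002
```

Request:
jog_arm(
  plan=[
    [[0,0,-4],0],
    [[0,0,-4],0],
    [[0,0,-2],0],
    [[0,0,0],0],
    [[0,0,0],0],
  ],
)

```text
clock: 13.25
tcp_pos: [0.538, -0.1933, 0.191]
orientation: [2.374, 2.057, 0.001]
contact_force: [0.0, -1.0, 0.7]
grip_width: -0.0
```

Request:
jog_arm(
  plan=[
    [[0,0,-1],0],
    [[0,0,-1],0],
    [[0,0,-1],0],
    [[0,0,-0.6],0],
    [[0,0,-0.6],0],
  ],
)

```text
clock: 13.75
tcp_pos: [0.5379, -0.1926, 0.1473]
orientation: [-2.375, -2.056, 0.0]
contact_force: [-0.6, -0.9, 1.3]
grip_width: -0.0003
```

Request:
jog_arm(
  plan=[
    [[0,0,-0.6],0],
    [[0,0,-0.6],0],
    [[0,0,-0.6],0],
    [[0,0,-0.6],0],
    [[0,0,0],0],
  ],
)

```text
clock: 14.25
tcp_pos: [0.5395, -0.1877, 0.1251]
orientation: [-2.366, -2.056, -0.01]
contact_force: [-3.9, 13.8, 25.7]
grip_width: -0.0001
```

The fingertip has caught in the lever's lip, with the lever part way down. I'll back off, go outside the lip, and push it in.

Request:
jog_arm(
  plan=[
    [[0,0,1],0],
    [[0,0,1],0],
    [[-0.2,-1.5,0],0],
    [[-0.2,-1.5,0],0],
    [[0,0,-1],0],
    [[0,0,-1],0],
    [[0,0,-0.5],0],
    [[0,0,0],0],
  ],
)

```text
clock: 15.05
tcp_pos: [0.5332, -0.2218, 0.1173]
orientation: [-2.373, -2.055, 0.002]
contact_force: [0.2, 0.4, 0.4]
grip_width: -0.0
```

Request:
jog_arm(
  plan=[
    [[0.07,0.5,0],0],
    [[0.07,0.5,0],0],
    [[0.07,0.5,0],0],
    [[0.07,0.5,0],0],
    [[0,0,0],0],
  ],
)

```text
clock: 15.55
tcp_pos: [0.5372, -0.2012, 0.119]
orientation: [-2.373, -2.058, -0.001]
contact_force: [0.3, 0.0, -0.4]
grip_width: -0.0001
```

Request:
jog_arm(
  plan=[
    [[0.07,0.5,0],0],
    [[0.05,0.3,0],0],
    [[0.05,0.3,0],0],
    [[0,0,0],0],
  ],
)

```text
clock: 15.95
tcp_pos: [0.5385, -0.1912, 0.1188]
orientation: [-2.375, -2.056, 0.0]
contact_force: [0.6, 0.3, 0.2]
grip_width: -0.0003
```

Request:
jog_arm(
  plan=[
    [[0.05,0.3,0],0],
    [[0.05,0.3,0],0],
    [[0,0,0],0],
  ],
)

```text
clock: 16.25
tcp_pos: [0.5394, -0.1853, 0.1189]
orientation: [-2.375, -2.056, 0.0]
contact_force: [0.3, 0.5, 0.1]
grip_width: 0.0
```

Request:
jog_arm(
  plan=[
    [[0.05,0.3,0],0],
    [[0.05,0.3,0],0],
    [[0,0,0],0],
  ],
)

```text
clock: 16.55
tcp_pos: [0.5395, -0.184, 0.1193]
orientation: [2.375, 2.048, -0.006]
contact_force: [-1.1, -11.8, -4.2]
grip_width: 0.0005
```

Request:
jog_arm(
  plan=[
    [[0.05,0.3,0],0],
    [[0,0,0],0],
    [[0,0,0],0],
  ],
)

```text
clock: 16.85
tcp_pos: [0.5395, -0.1834, 0.1195]
orientation: [2.375, 2.044, -0.009]
contact_force: [-2.2, -17.7, -4.1]
grip_width: 0.0
```

```bash
python3 - <<'E'
from bench import *
from h import *
w=grab_frame('wrist');s=grab_frame('scene')
a=cv2.resize(s[210:330,240:350,::-1],(400,436));b=cv2.resize(w[...,::-1],(400,300));c=np.zeros((450,800,3),'uint8');c[:436,:400]=a;c[:300,400:]=b;cv2.imwrite('pics/c7.png',c)
E
```

```text
(no output)
```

View pics/c7.png

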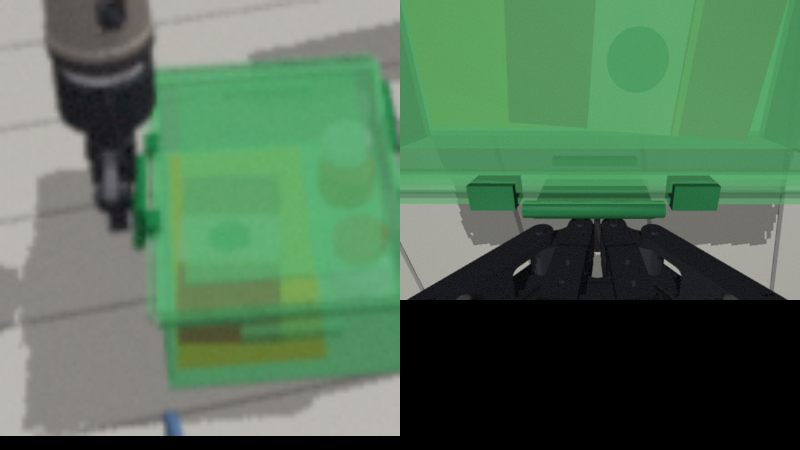

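The lever hangs flat down the front, between its mounts at (493,193) and (695,193) in the wrist panel. It resists firmly, with the finger face at about the locked lip position. One firmer press, then I'll retreat.

Request:
jog_arm(
  plan=[
    [[0.05,0.4,0],0],
    [[0.05,0.4,0],0],
    [[0,0,0],0],
    [[0,0,0],0],
  ],
)

```text
clock: 17.35
tcp_pos: [0.5394, -0.1818, 0.1203]
orientation: [2.374, 2.032, -0.017]
contact_force: [-4.7, -33.1, -6.6]
grip_width: 0.0
```

Request:
jog_arm(
  plan=[
    [[-0.1,-0.9,0],0],
    [[-0.2,-1.5,0],0],
    [[-0.4,-3,0],0],
    [[-0.4,-3,0],0],
    [[0,-1,3],0],
    [[0,0,4],0],
    [[0,0,4],0],
    [[0,0,4],0],
    [[0,0,4],0],
    [[-2,-4,0],0],
    [[-2,-4,0],0],
    [[0,0,0],0],
  ],
)

```text
clock: 18.55
tcp_pos: [0.4866, -0.3483, 0.3103]
orientation: [2.383, 2.044, -0.002]
contact_force: [-0.6, -0.9, 0.3]
grip_width: 0.0006
```

```bash
python3 - <<'E'
from bench import *
from h import *
s=grab_frame('scene');t=grab_frame('top');w=grab_frame('wrist')
a=cv2.resize(s[180:330,260:380,::-1],(400,500));b=cv2.resize(t[90:300,190:430,::-1],(400,350));c=np.zeros((600,800,3),'uint8');c[:500,:400]=a;c[:350,400:]=b;c[350:,400:733]=cv2.resize(w[...,::-1],(333,250));cv2.imwrite('pics/c8.png',c)
o=cv2.imread('pics/top0.png').astype(int);d=(np.abs(t[...,::-1].astype(int)-o).sum(2)>90);d=cv2.morphologyEx(d.astype('uint8'),cv2.MORPH_OPEN,np.ones((3,3)))
n,l,st,ce=cv2.connectedComponentsWithStats(d);print(st[st[:,4]>25])
E
```

```text
[[     0      0    640    480 249648]
 [   265    121     58     89   2898]
 [   308    158    261    220  16261]
 [   390    166     26     14    263]
 [   417    186     11     36    156]
 [   320    188     15     16    202]
 [   480    194     18     24    191]
 [   266    210     37     35    840]
 [   472    218     22     10    156]
 [   382    231      5      8     28]
 [   559    238     35     44   1056]
 [   541    246     18     18    180]
 [     0    258     54     69   1571]
 [   282    259     15      9     85]
 [   236    269     70     50   1588]
 [   174    281     61     33    891]
 [   330    305     17     11    113]
 [     0    311     22     14    103]
 [   225    316     30     23    411]
 [   235    320    131     75   4515]
 [     0    333    272    147  22387]
 [   563    338     33     33    517]
 [   283    388     57     41    727]
 [   263    390     11     12     92]
 [   377    401     52      9    308]
 [   274    410     50     32    564]
 [   461    436     35     23    273]
 [   304    439     19     11    129]
 [   272    453     29     27    421]
 [   386    463     73     10    468]]
```

View pics/c8.png

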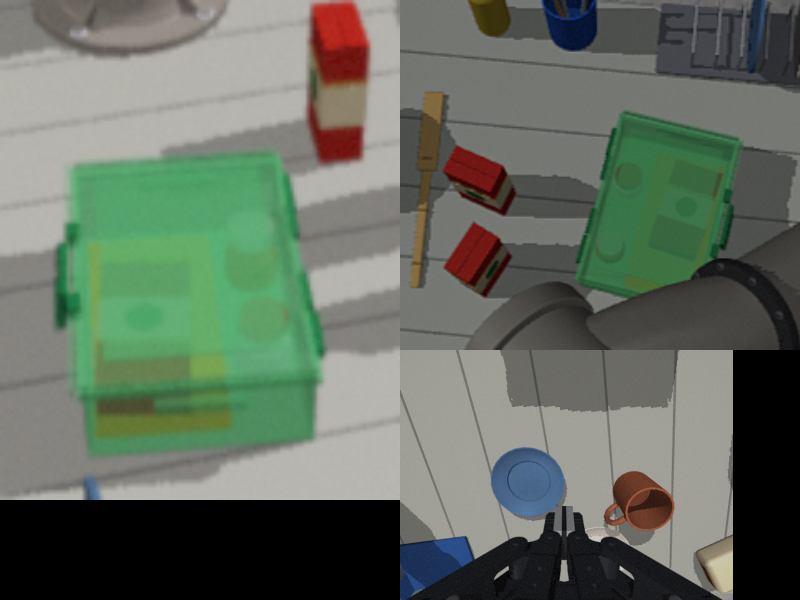

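The picture shows the lid shut, the lever flat down the front at about (65,285), and the carton flat on the liner. The jars look to be in place and the robot is clear. Handing in.

```bash
python3 -c "
from bench import *
print(hand_in())"
```

```text
the job is handed in; nothing more can be done
None
```

The job is done and handed in at about 18.7 s of the 58 s allowed. The fingers tipped the carton flat onto the liner, pushed the lid until it sank shut, and pressed the lever down against the front of the box.

**Last checks:**
- The final picture shows the lid shut, the lever flat against the front, the carton flat on the liner and the jars where they were, all seen through the translucent lid.
- The lever held firm at about 33 N, with the finger close to the given locked lip position.
- The arm ended clear of everything, with contact force near zero.

**What did not go cleanly:**
- **Force while pushing the lid:** the wrist read about 57 N in all (52 N of it upwards) as the lid passed upright. Its edge probably rubbed the gripper's underside. That is within the 120 N wrist limit. If it was the gripper's body rather than the fingers, it may have passed the 40 N limit; I could not tell which.
- **Lever:** the first press caught the fingertip in the lever's lip at about 29 N. I backed off and pushed from outside instead.
- **Other things on the table:** comparing the top view before and after settled nothing, because the arm and its shadows moved too. In the final views, those of the other objects that could be seen looked undisturbed. The saucepan, pan lid, bowl and spoon were outside those views, so they were not checked.

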